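Put the saucepan lids away by size

TASK

The washed lids have dried: move all four from the wire draining rack into the wooden lid stand, one to a slot, sorted by size with the largest in the back slot and the smallest in front, knobs facing the front, so that every lid can be seen and taken. Seat each one fully down between its dowels, and leave the dish brush that lies between the racks where it is.

Things in the scene. Friction and masses are not known exactly. Their poses are not given: they have to be found in the camera images.
- lid_92: white saucepan lid, brass knob, 92 mm diameter, on edge. Disc 10 mm thick, flat for 30 mm in from the rim (grip there, from above, across it); knob 22 mm wide, on its front. Origin: centre of the knob's end face; local z up, x level from the knob back through the disc, mid-plane at x = +30 mm; top of rim 46 mm above it. Seated origin height: draining rack 61 mm, stand 66 mm. 0.1 to 0.45 kg
- lid_108: white saucepan lid, brass knob, 108 mm diameter, on edge. Disc 10 mm thick, flat for 30 mm in from the rim (grip there, from above, across it); knob 22 mm wide, on its front. Origin: centre of the knob's end face; local z up, x level from the knob back through the disc, mid-plane at x = +30 mm; top of rim 54 mm above it. Seated origin height: draining rack 70 mm, stand 76 mm. 0.1 to 0.45 kg
- lid_124: white saucepan lid, brass knob, 124 mm diameter, on edge. Disc 10 mm thick, flat for 30 mm in from the rim (grip there, from above, across it); knob 22 mm wide, on its front. Origin: centre of the knob's end face; local z up, x level from the knob back through the disc, mid-plane at x = +30 mm; top of rim 62 mm above it. Seated origin height: draining rack 80 mm, stand 85 mm. 0.1 to 0.45 kg
- lid_140: white saucepan lid, brass knob, 140 mm diameter, on edge. Disc 10 mm thick, flat for 30 mm in from the rim (grip there, from above, across it); knob 22 mm wide, on its front. Origin: centre of the knob's end face; local z up, x level from the knob back through the disc, mid-plane at x = +30 mm; top of rim 70 mm above it. Seated origin height: draining rack 89 mm, stand 94 mm. 0.1 to 0.45 kg
- drainer: draining rack: chrome wire, grey drip tray, 198 x 112 mm, 80 mm tall, fixed; holds the lids at first, in any order, knobs front. Origin: centre of underside; x to its back, away from the robot, z up. Slots: lid's mid-plane at x = -66, -22, 22, 66 mm, y = 0, between wire loops at y = +-30 mm, 14 mm apart at the foot, 20 at the top. Lids rest on two lengthwise wires and may lean a little
- stand: wooden lid stand, fixed, empty: two rails 192 mm long (x), 112 mm over all (y). Origin: centre of underside; x to its back, away from the robot, z up. Slots: lid's mid-plane at x = -66, -22, 22, 66 mm, y = 0, between pairs of 9 mm dowels at y = +-31 mm, 14 mm apart at the foot, 20 at the top. Dowel tops, front to back: 68, 76, 84, 92 mm high. Lids rest on the rails, centre themselves
- brush: the grey dish brush, 269 mm long, 36 mm wide, up to 62 mm high, lying between the two racks and pointing away from the robot. Origin at the centre of its underside; a bystander, not to be moved

How it is judged:
At the end, for the whole second after the job is handed in: From front to back the stand's slots hold the 92, 108, 124 and 140 mm lids: each within 12 mm of its slot along and across the stand and 8 mm of its seated height, knob to the front, square and upright within 0.2 rad, at rest (x of lid_92 in the frame of stand between -0.108 and -0.084 m and y of lid_92 in the frame of stand between -0.012 and 0.012 m and z of lid_92 in the frame of stand between 0.0582 and 0.0742 m and angle between the x axis of each of lid_92, lid_108, lid_124, lid_140 and the x axis of stand, either way round below 0.2 rad and linear speed of each of lid_92, lid_108, lid_124, lid_140 below 0.02 m/s and angular speed of each of lid_92, lid_108, lid_124, lid_140 below 0.2 rad/s and x of lid_108 in the frame of stand between -0.064 and -0.04 m and y of lid_108 in the frame of stand between -0.012 and 0.012 m and z of lid_108 in the frame of stand between 0.0677 and 0.0837 m and x of lid_124 in the frame of stand between -0.02 and 0.004 m and y of lid_124 in the frame of stand between -0.012 and 0.012 m and z of lid_124 in the frame of stand between 0.0768 and 0.0928 m and x of lid_140 in the frame of stand between 0.024 and 0.048 m and y of lid_140 in the frame of stand between -0.012 and 0.012 m and z of lid_140 in the frame of stand between 0.0856 and 0.1016 m); the robot touches nothing.
It fails at once if the dish brush is shoved or knocked over (moved more than 25 mm) (distance of brush from where it was at the start of the episode above 0.025 m).
It also fails if it takes over 104 s, if anything falls off the work surface, if the arm or the gripper's body presses on something with over 40 N, if the wrist force passes 120 N, or if a joint passes its speed limit or range.

ROBOT

A 7-joint arm with a two-finger parallel gripper is mounted at the origin on a cart in front of the work surface, level with it; the furniture and walls round the work are solid. World frame = base frame: x ahead of the robot, y to its left, z up, the work surface at z = 0. Lengths are in m, angles in rad, forces in N, time in s.
With the tool pointing down it reaches from about 0.4 to 0.875 m from the base axis. Payload 19.3 kg.
Tool frame: the origin (TCP) lies on the centre line of the jaws, within the pads' length; the fingertips stand 14 mm ahead of it and the grasp point (between the pads) lies 5 mm behind it (bot.tip_extent is the distance from the TCP to the fingertips, in m); z points along the fingers, y is the line along which they close (so a half turn about z gives the same grasp; the last joint's range is limited). The gripper opens to 85 mm and grips with 20 to 120 N. Pads are 22 mm wide; open, the fingers measure 114 mm over their backs; the gripper's body (76 mm by 85 mm) begins 54 mm behind the grasp point. The pads swing forward as they close: fully open they stand 13 mm farther back than shut.
Start: joints at [1.064, 0.521, -0.036, 1.599, 0.021, 1.021, -0.113], TCP at [0.264, -0.566, 0.245] pointing down, gripper open.
Joint ranges: [-2.91, 2.91], [-0.3, 2.13], [-1.5, 1.42], [0.17, 2.43], [-1.26, 4.41], [0.16, 1.93], [-2.52, 2.52]. Speed limits (rad/s): [1.89, 1.89, 2.39, 2.39, 3.01, 3.01, 3.01].

INTERFACE

Orientations are given as [roll, pitch, yaw] about the fixed x, y, z axes, in that order (R = Rz(yaw) Ry(pitch) Rx(roll)).
In Python, from workcell import monitor, grab_frame, camera_model, bot gives the robot as it stands.
- The arm moves only by the tool move_arm, never from a script. Its argument "moves" is a list of rows, each a list of 4 numbers: the shift along the world's x, y, z in mm, then the turn about the world's z in rad. A call has 1 to 12 rows; each row is the pose to reach, as a shift and turn from the pose commanded when the call began; what a row does not reach only later rows make up. A row lasts 1/8 s, in which the tool goes at most 62.5 mm and 10.7 degrees, less where a joint would pass 70% of its speed; a pose out of reach is approached as far as the arm can. A call with a gripper value outside its range is refused whole. "gripper" is the opening, from 0 (shut) to 1 (fully open), set as the call begins (left out, the last holds). The fingers move at their own pace and stop on an object; "newtons" is the grip in N (left out, the last holds). Time passes only in rows, so rows that repeat a pose let the fingers close. It gives the time, the measured TCP pose, the force, the opening and the grip force at its end, in the units of the state.
- monitor.observe(): the state, without advancing time (a new reading comes with each control period).
- grab_frame(name): name is "side" or "top" or "wrist"; returns the picture (400x640x3 uint8, blue, green, red); there is no depth.
- camera_model(name): a dict with "vfov" (degrees; the focal length in pixels is half the picture's height over the tangent of half this angle, whatever the lens; pixels are square), "cx", "cy" (the principal point, pixels), "k1" (the pictures are not rectified: a ray, as slopes to the right and down, at radius r is drawn at 1 + k1 r^2 times it, then the intrinsics apply), "R" (3x3) and "t" (3): a world point X has camera coordinates R X + t; the wrist camera has in their place "T_tool_cam" (4x4, takes a point from camera to tool coordinates, whose origin is the TCP and whose axes are the flange's). Camera axes: x right, y down, z forward; pixel columns grow to the right and rows downward; lengths in m; the calibration is good to about 2 mm. A picture is of the moment at which its call begins: read the wrist's pose just before it. camera_model takes no time and is no camera call.
- bot.job_done(): hands the job in; it is judged then, once.
The state is a dict: "clock": time; "qpos": joint angles; "qd": joint speeds; "joint_efforts": joint torques, N m; "position": TCP position; "tool_rot": TCP orientation; "force": force on the tool from outside, world axes, zero at the start; "moment": the same for the moment, N m; "grip_width": finger opening in m; "finger_force": force on a finger pad.
Only numpy, scipy, OpenCV 4.12 (cv2) and the standard library are available. Lean on these libraries where they do the work, as an engineer would, in place of code of your own. Each camera call takes 0.05 s, during which the arm holds its last target. There are 200 camera calls.

## Working session

There is one attempt and no reset: what is moved stays moved. The work goes in short steps, Python scripts to look and compute and a tool call to move; the robot and the scene stay as the last step left them, time stands still between calls to the robot, and variables do not carry over. Pictures are saved under pics/ and viewed, at most 14 in all, crops included, and the job is handed in when it is done.

Besides the shell and the picture viewer there is one more tool, called in YAML: its name, and indented under it one key for each argument. move_arm: Moves the arm, as the interface text tells. Its arguments: {"type":"object","properties":{"moves":{"type":"array","items":{"type":"array","items":{"type":"number"}}},"gripper":{"type":"number"},"newtons":{"type":"number"}},"required":["moves"]}

```bash
mkdir -p pics; cat > h.py <<'E'
import numpy as np, cv2
from workcell import monitor, grab_frame, camera_model, bot
def ray(name,u,v,T=None):
    c=camera_model(name); f=200/np.tan(np.radians(c["vfov"])/2)
    d=np.array([(u-c["cx"])/f,(v-c["cy"])/f]); s=d.copy()
    for _ in range(30): s=d/(1+c["k1"]*(s@s))
    r=np.array([*s,1.])
    R=np.array(c["R"]);t=np.array(c["t"]); return -R.T@t, R.T@r
def atz(name,u,v,z):
    o,d=ray(name,u,v); return o+d*(z-o[2])/d[2]
def proj(name,X):
    c=camera_model(name); f=200/np.tan(np.radians(c["vfov"])/2)
    p=np.array(c["R"])@np.array(X)+np.array(c["t"]); s=p[:2]/p[2]
    s=s*(1+c["k1"]*(s@s)); return s*f+[c["cx"],c["cy"]]
E
python3 - <<'E'
from h import *
for n in ("top","side"):
    cv2.imwrite(f"pics/{n}0.png",grab_frame(n)); c=camera_model(n); print(n,c, -np.array(c["R"]).T@np.array(c["t"]))
s=monitor.observe();print(s["clock"],s["position"],s["tool_rot"],s["grip_width"])
E
```

```text
top {'vfov': 48.04133811169858, 'cx': 319.1524472378919, 'cy': 192.37868552296015, 'k1': -0.12339012678188464, 'R': array([[ 0.00361751, -0.99963   ,  0.02695868],
       [-0.99468803, -0.00637033, -0.10273823],
       [ 0.10287195, -0.02644382, -0.99434304]]), 't': array([-0.02497095,  0.54035402,  0.88061581])} [0.44698334 0.00176737 0.9318224 ]
side {'vfov': 52.34564947293196, 'cx': 319.90011430772785, 'cy': 203.22212547221525, 'k1': -0.029734548714484988, 'R': array([[-0.99750202,  0.06931271, -0.01361842],
       [ 0.05543689,  0.6486753 , -0.75904355],
       [-0.04377743, -0.75790244, -0.65089741]]), 't': array([0.51635359, 0.03215328, 0.92847828])} [0.55392767 0.64704904 0.63578176]
0.1 [ 0.26424468 -0.56609092  0.24480425] [-3.14061627e+00  6.11144931e-05  4.36779543e-01] 0.0854096848120465
```

View pics/top0.png

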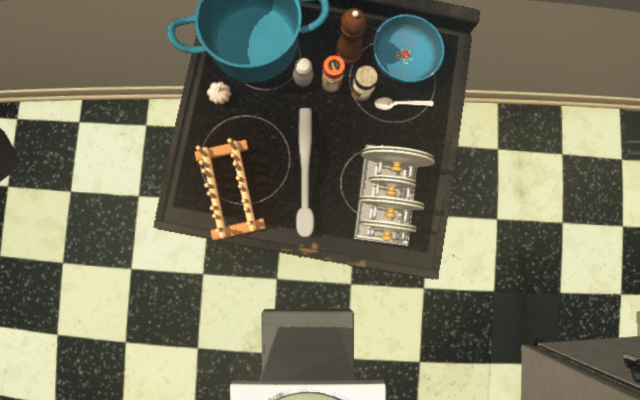

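View pics/side0.png

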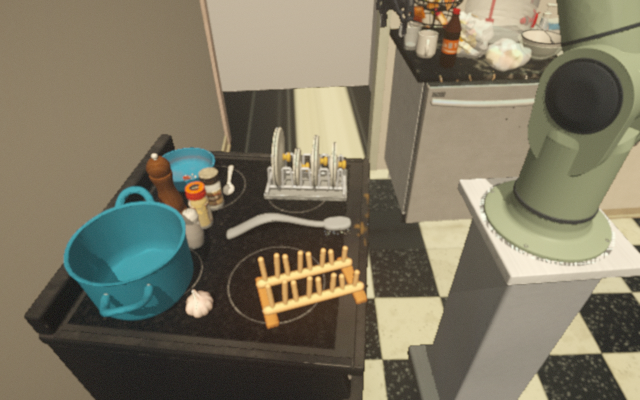

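The top view shows the stand at left (~(228,190)), the brush at (305,170) and the drainer with the lids at (390,195), the largest at the back. I'll enlarge both racks.

```bash
python3 - <<'E'
from h import *
a=cv2.imread("pics/top0.png")
b=cv2.resize(a[130:255,345:445],None,fx=4.7,fy=4.7,interpolation=cv2.INTER_CUBIC)
c=cv2.resize(a[130:255,185:275],None,fx=3.6,fy=4.7,interpolation=cv2.INTER_CUBIC)
cv2.imwrite("pics/c1.png",np.hstack([b,c])); print(b.shape,c.shape)
s=cv2.imread("pics/side0.png")
cv2.imwrite("pics/c2.png",cv2.resize(s[120:335,220:380],None,fx=2.75,fy=2.75,interpolation=cv2.INTER_CUBIC))
E
```

```text
(588, 470, 3) (588, 324, 3)
```

View pics/c1.png

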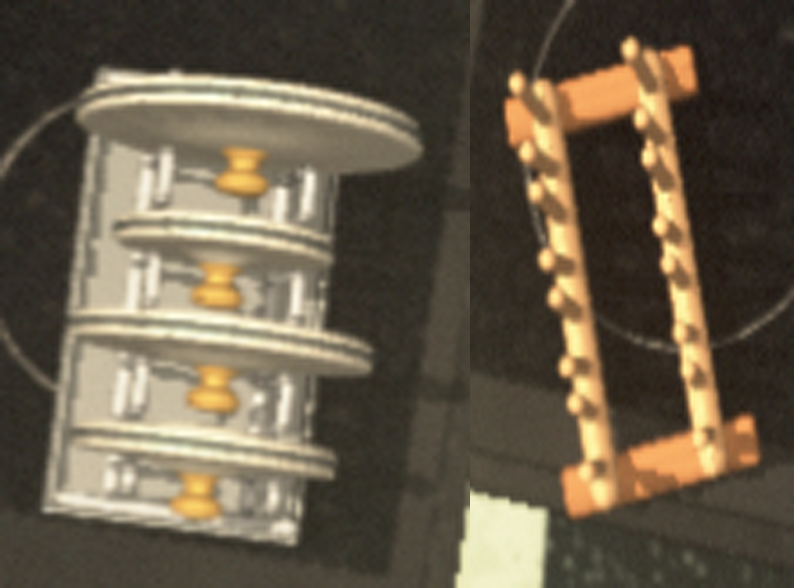

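View pics/c2.png

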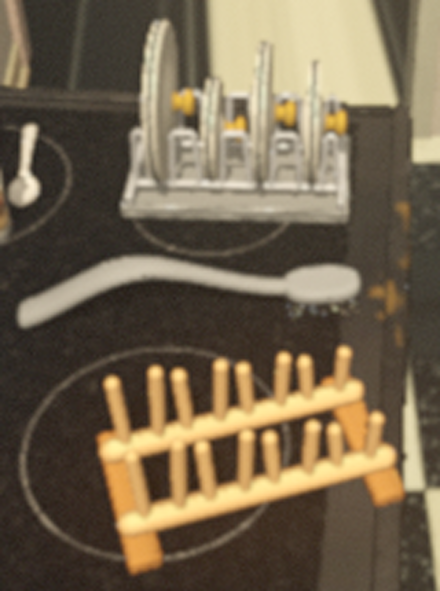

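The crops show, front to back in the drainer, lids 108, 124, 92 and 140. I'll fit both rack poses to the dowel tips and the knob ends in the two views.

```bash
cat > fit.py <<'E'
from h import *
from scipy.optimize import least_squares
def w(p,L): c,s=np.cos(p[2]),np.sin(p[2]); return [p[0]+c*L[0]-s*L[1],p[1]+s*L[0]+c*L[1],L[2]]
def top1(x,y): return 345+x/4.7,130+y/4.7
def top2(x,y): return 185+(x-470)/3.6,130+y/4.7
def sid(x,y): return 220+x/2.75,120+y/2.75
X=[-80.5,-51.5,-36.5,-7.5,7.5,36.5,51.5,80.5]; Z=[68,68,76,76,84,84,92,92]
TL=[(595,467),(573,402),(568,362),(555,293),(545,258),(537,187),(527,150),(517,82)]
TR=[(706,433),(692,370),(685,328),(668,262),(660,222),(650,155),(642,118),(630,48)]
SL=[(377,418),(335,430),(312,426),(270,436),(246,436),(204,447),(179,447),(134,460)]
SR=[(344,352),(305,360),(284,358),(243,367),(222,364),(179,374),(155,371),(111,382)]
obs=[]
for i in range(8):
    for y,t,s in((31,TL,SL),(-31,TR,SR)):
        L=np.array([X[i],y,Z[i]-3])/1e3
        obs+=[("top",L,top2(*t[i])),("side",L,sid(*s[i]))]
def fit(obs,p0,cams=("top","side")):
    f=lambda p:np.concatenate([proj(n,w(p,L))-uv for n,L,uv in obs if n in cams])
    r=least_squares(f,p0,loss="soft_l1"); return r.x,np.sqrt(np.mean(f(r.x)**2))
for c in (("top","side"),("top",),("side",)): print("stand",c,*fit(obs,[.5,.2,.1],c))
K=[(-66,70,(195,507),(344,122),"108"),(-22,80,(212,402),(295,113),"124"),(22,61,(215,300),(243,125),"92"),(66,89,(243,187),(191,102),"140")]
od=[]
for x,z,t,s,n in K:
    L=np.array([x-30,0,z])/1e3; od+=[("top",L,top1(*t)),("side",L,sid(*s))]
    (o1,d1),(o2,d2)=ray("top",*top1(*t)),ray("side",*sid(*s))
    A=np.stack([d1,-d2],1); k=np.linalg.lstsq(A,o2-o1,rcond=None)[0]
    print(n,"triang",np.round((o1+d1*k[0]+o2+d2*k[1])/2,4),"gap",np.linalg.norm(o1+d1*k[0]-o2-d2*k[1]),"zfix top",np.round(atz("top",*top1(*t),z/1e3),4))
for c in (("top","side"),("top",),("side",)):
    p,e=fit(od,[.5,-.15,.1],c); print("drainer",c,p,e)
for t in((45,510),(298,543),(98,70)): print("tray",atz("top",*top1(*t),.015))
E
python3 fit.py
```

```text
stand ('top', 'side') [0.54785974 0.16395432 0.23550454] 0.8486461585261327
stand ('top',) [0.54831565 0.16238197 0.24278114] 0.5831395243249896Traceback (most recent call last):
  File "fit.py", line 20, in <module>
    for c in (("top","side"),("top",),("side",)): print("stand",c,*fit(obs,[.5,.2,.1],c))
                                                                   ~~~^^^^^^^^^^^^^^^^^^
  File "fit.py", line 19, in fit
    r=least_squares(f,p0,loss="soft_l1"); return r.x,np.sqrt(np.mean(f(r.x)**2))
    return func(*args, **kwargs)
    result = trf(vector_fun.fun, vector_fun.jac, x0, f0, J0, lb, ub, ftol, xtol,
                 gtol, max_nfev, x_scale, loss_function, tr_solver,
                 tr_options.copy(), verbose, callback=callback_wrapped)
    return trf_no_bounds(
        fun, jac, x0, f0, J0, ftol, xtol, gtol, max_nfev, x_scale,
        loss_function, tr_solver, tr_options, verbose, callback=callback)
    J = jac(x)
    self._update_jac()
    ~~~~~~~~~~~~~~~~^^
    self.J = self.jac_wrapped(xp_copy(self.x), f0=self.f)
             ~~~~~~~~~~~~~~~~^^^^^^^^^^^^^^^^^^^^^
[... 495 characters left out ...]

    df = [f_eval - f0 for f_eval in f_evals]
                                    ^^^^^^^
    f = np.atleast_1d(self.fun(x, *self.args, **self.kwargs))
                      ~~~~~~~~^^^^^^^^^^^^^^^^^^^^^^^^^^^^^^
    return np.atleast_1d(self.fun(x))
                         ~~~~~~~~^^^
    return self.f(x, *self.args, **self.kwargs)
           ~~~~~~^^^^^^^^^^^^^^^^^^^^^^^^^^^^^^
  File "fit.py", line 18, in <lambda>
    f=lambda p:np.concatenate([proj(n,w(p,L))-uv for n,L,uv in obs if n in cams])
                               ~~~~^^^^^^^^^^
  File "h.py", line 12, in proj
    c=camera_model(name); f=200/np.tan(np.radians(c["vfov"])/2)
ValueError: time passes only in moves, steps and waits
```

```bash
sed -i 's/^from workcell.*/&\nimport functools; camera_model=functools.lru_cache(camera_model)/' h.py; python3 fit.py 2>&1 | tail -25
```

```text
stand ('top', 'side') [0.54785974 0.16395432 0.23550454] 0.8486461585261327
stand ('top',) [0.54831565 0.16238197 0.24278114] 0.5831395243249896
stand ('side',) [0.54749319 0.166042   0.23702055] 0.4676854089876766
108 triang [ 0.4472 -0.1511  0.0691] gap 0.0034146081201978187 zfix top [ 0.4489 -0.1513  0.07  ]
124 triang [ 0.4898 -0.1571  0.0772] gap 0.0036574400517124933 zfix top [ 0.4914 -0.1569  0.08  ]
92 triang [ 0.5342 -0.1615  0.064 ] gap 0.0012336570634403922 zfix top [ 0.5351 -0.1622  0.061 ]
140 triang [ 0.5785 -0.1697  0.0856] gap 0.0012320056792603903 zfix top [ 0.5786 -0.1691  0.089 ]
drainer ('top', 'side') [ 0.54243109 -0.16357195 -0.13442894] 0.5914624979522901
drainer ('top',) [ 0.54322764 -0.1638986  -0.13504968] 0.21149057198177768
drainer ('side',) [ 0.54112508 -0.16124843 -0.12254262] 0.5579669947114512
tray [ 0.44761859 -0.09529723  0.015     ]
tray [ 0.43323738 -0.20642439  0.015     ]
tray [ 0.64218506 -0.11984229  0.015     ]
```

move_arm:
  moves:
    - [17,20,15,0.05]
    - [51,59,30,0.15]
    - [85,98,30,0.25]
    - [120,138,30,0.35]
    - [154,177,30,0.45]
    - [189,217,30,0.55]
    - [223,256,30,0.65]
    - [257,296,30,0.75]
    - [292,335,30,0.87]
    - [326,374,30,0.97]
    - [343,394,30,1.0]
    - [343,394,30,1.0]
  gripper: 0.42

```text
clock: 1.6
position: [0.6082, -0.1699, 0.2753]
tool_rot: [-3.142, -0.001, 1.44]
force: [0.3, -0.6, -0.4]
grip_width: 0.0358
finger_force: 0.0
```

```bash
cat >> h.py <<'E'
from scipy.spatial.transform import Rotation
def wrist(name):
    s=monitor.observe(); im=grab_frame("wrist"); c=dict(camera_model("wrist"))
    T=np.eye(4); T[:3,:3]=Rotation.from_euler("xyz",s["tool_rot"]).as_matrix(); T[:3,3]=s["position"]
    M=np.linalg.inv(T@np.array(c["T_tool_cam"])); c["R"]=M[:3,:3]; c["t"]=M[:3,3]
    cv2.imwrite(f"pics/{name}.png",im); np.save(f"pics/{name}.npy",c,allow_pickle=True); return s,im,c
_cm=camera_model
def camera_model(n):
    return np.load(f"pics/{n}.npy",allow_pickle=True).item() if n.startswith("w") and n!="wrist" else _cm(n)
E
python3 - <<'E'
from h import *
s,im,c=wrist("w1"); print(s["clock"],s["position"],s["tool_rot"],s["qpos"],s["grip_width"], s["force"]); print({k:c[k] for k in("vfov","k1","T_tool_cam")})
E
```

```text
1.6 [ 0.60817953 -0.16987501  0.27532246] [-3.14152077e+00 -6.91194737e-04  1.44029067e+00] [ 0.4262659   0.52487933 -0.37282531  1.53364189  0.20326809  1.12161732
 -0.11987506] 0.03576720440941263 [ 0.25020721 -0.62746107 -0.35015778]
{'vfov': 63.203718237924924, 'k1': 0.013009678741389172, 'T_tool_cam': array([[ 1.04286454e-03, -9.46349098e-01, -3.23144389e-01,
         8.54265444e-02],
       [ 9.99999047e-01,  1.27929690e-03, -5.19266096e-04,
        -2.75767899e-04],
       [ 9.04804618e-04, -3.23143540e-01,  9.46349531e-01,
        -1.28626102e-01],
       [ 0.00000000e+00,  0.00000000e+00,  0.00000000e+00,
         1.00000000e+00]])}
```

View pics/w1.png

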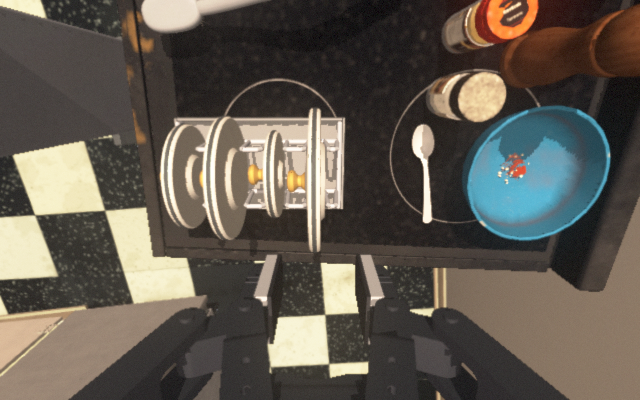

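The wrist view shows the 140 lid edge-on at column ~316, in line with the finger centre (~317). The others are at columns ~275, 225 and 185. I'll overlay the predicted rims to check the pose.

```bash
python3 - <<'E'
from h import *
from fit import w
im=cv2.imread("pics/w1.png"); im=cv2.resize(im[90:270,140:360],None,fx=3.3,fy=3.3,interpolation=cv2.INTER_CUBIC)
p=[.5424,-.1635,-.132]
for x,d,z in((-66,108,70),(-22,124,80),(22,92,61),(66,140,89)):
  for off,col in((-5,(0,0,255)),(5,(0,255,0))):
    pts=[proj("w1",w(p,np.array([x+off,d/2*np.sin(a),z+d/2*np.cos(a)])/1e3)) for a in np.linspace(-2,2,60)]
    q=((np.array(pts)-[140,90])*3.3).astype(np.int32); cv2.polylines(im,[q],False,col,1)
cv2.imwrite("pics/o1.png",im)
E
```

```text
stand ('top', 'side') [0.54785974 0.16395432 0.23550454] 0.8486461585261327
stand ('top',) [0.54831565 0.16238197 0.24278114] 0.5831395243249896
stand ('side',) [0.54749319 0.166042   0.23702055] 0.4676854089876766
108 triang [ 0.4472 -0.1511  0.0691] gap 0.0034146081201978187 zfix top [ 0.4489 -0.1513  0.07  ]
124 triang [ 0.4898 -0.1571  0.0772] gap 0.0036574400517124933 zfix top [ 0.4914 -0.1569  0.08  ]
92 triang [ 0.5342 -0.1615  0.064 ] gap 0.0012336570634403922 zfix top [ 0.5351 -0.1622  0.061 ]
140 triang [ 0.5785 -0.1697  0.0856] gap 0.0012320056792603903 zfix top [ 0.5786 -0.1691  0.089 ]
drainer ('top', 'side') [ 0.54243109 -0.16357195 -0.13442894] 0.5914624979522901
drainer ('top',) [ 0.54322764 -0.1638986  -0.13504968] 0.21149057198177768
drainer ('side',) [ 0.54112508 -0.16124843 -0.12254262] 0.5579669947114512
tray [ 0.44761859 -0.09529723  0.015     ]
tray [ 0.43323738 -0.20642439  0.015     ]
tray [ 0.64218506 -0.11984229  0.015     ]
```

View pics/o1.png

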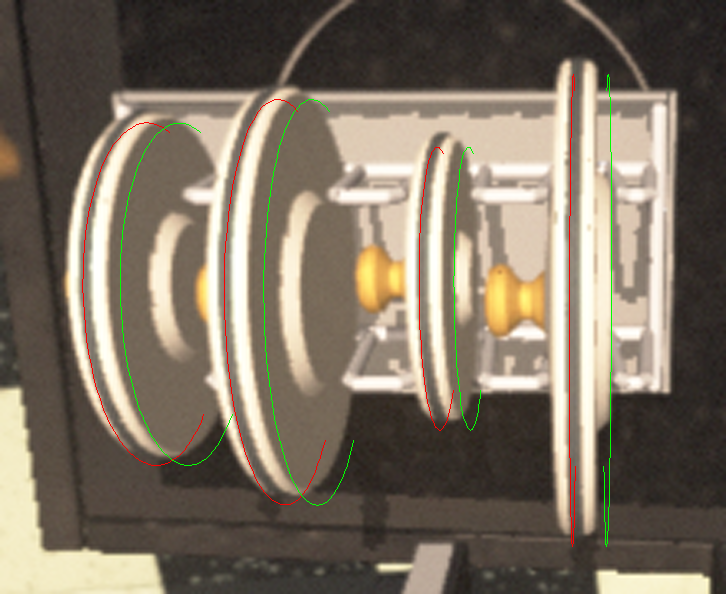

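The overlay puts the rims ~4 mm further front (lean) and ~3 mm toward +y than predicted; yaw agrees. I'll descend on the 140 lid with that correction.

move_arm:
  moves:
    - [-3,1,0,0]
    - [-3,1,-30,0]
    - [-3,1,-60,0]
    - [-3,1,-85,0]
    - [-3,1,-105,0]
    - [-3,1,-120,0]
    - [-3,1,-128,0]
    - [-3,1,-128,0]
    - [-3,1,-128,0]
  gripper: 0.5

```text
clock: 2.78
position: [0.6047, -0.1714, 0.148]
tool_rot: [3.141, 0.0, 1.437]
force: [0.6, -0.6, 1.5]
grip_width: 0.0429
finger_force: 0.0
```

move_arm:
  moves:
    - [0,0,0,0]
    - [0,0,0,0]
    - [0,0,0,0]
    - [0,0,0,0]
    - [0,0,0,0]
    - [0,0,0,0]
  gripper: 0
  newtons: 40

```text
clock: 3.52
position: [0.6047, -0.1714, 0.1477]
tool_rot: [3.141, 0.0, 1.437]
force: [0.9, -0.4, 5.5]
grip_width: 0.009
finger_force: 43.8
```

move_arm:
  moves:
    - [0,0,20,0]
    - [0,0,50,0]
    - [0,0,85,0]
    - [0,0,115,0]
    - [0,20,125,0]
    - [0,60,125,0.07]
    - [0,100,125,0.15]
    - [0,140,125,0.23]
    - [0,180,125,0.3]
    - [0,210,125,0.37]
    - [0,230,125,0.37]
    - [0,230,125,0.37]

```text
clock: 5.03
position: [0.6042, 0.06, 0.2722]
tool_rot: [-3.141, -0.0, 1.807]
force: [0.7, -0.0, -3.3]
grip_width: 0.0091
finger_force: 42.6
```

```bash
python3 - <<'E'
from h import *
s,im,c=wrist("w2"); print(s["clock"],s["position"],s["tool_rot"],s["grip_width"],s["finger_force"])
cv2.imwrite("pics/w2v.png",cv2.resize(im,None,fx=1.25,fy=1.25))
E
```

```text
5.025 [0.60422279 0.05996154 0.27221739] [-3.14128257e+00 -2.79636415e-04  1.80720329e+00] 0.009116173313786322 42.6077663898468
```

View pics/w2v.png

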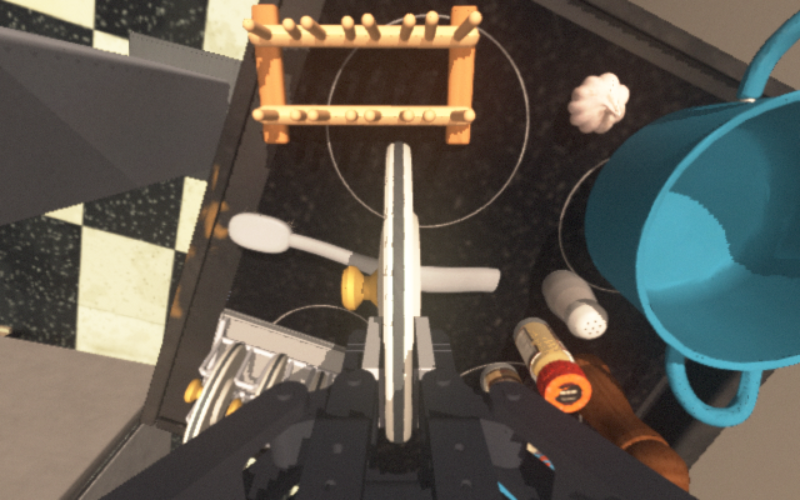

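The held 140 lid is vertical at column 398. The stand is fully visible at (250–480, 5–145). I'll enlarge it and refine the pose.

```bash
python3 - <<'E'
from h import *
im=cv2.imread("pics/w2.png"); cv2.imwrite("pics/c3.png",cv2.resize(im[0:120,190:390],None,fx=4,fy=4,interpolation=cv2.INTER_CUBIC))
E
```

```text
(no output)
```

View pics/c3.png

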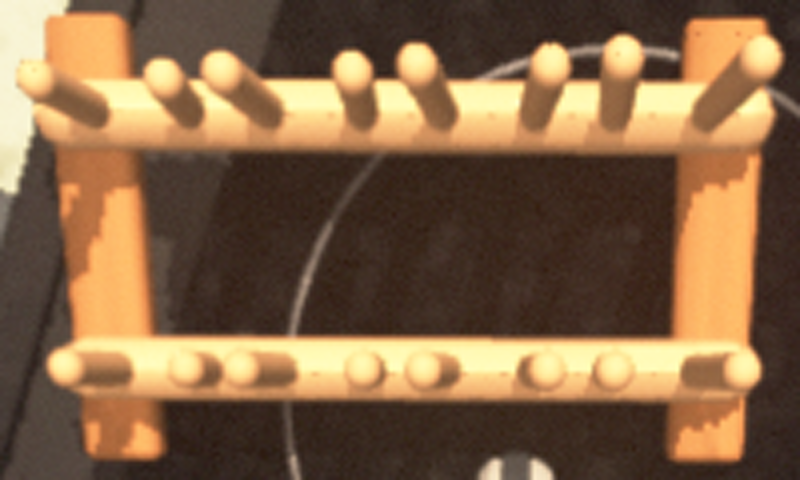

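```bash
sed -i '/^for c in/,$d' fit.py; cat >> fit.py <<'E'
WL=[(36,78),(163,77),(220,70),(353,70),(417,62),(550,64),(623,55),(762,56)]
WR=[(68,367),(190,369),(242,369),(364,370),(427,370),(547,370),(614,370),(741,368)]
for i in range(8):
    for y,t in((31,WL),(-31,WR)):
        obs.append(("w2",np.array([X[i],y,Z[i]-4])/1e3,(190+t[i][0]/4,t[i][1]/4)))
E
python3 - <<'E'
from fit import *
for c in(("w2",),("top",),("side",),("w2","top","side")):
    p,e=fit(obs,[.548,.164,.238],c); print(c,np.round(p,4),round(e,2),np.round(w(p,[.066,0,0]),4))
R=Rotation.from_euler("xyz",[0,0,1.8072-np.pi/2]); P=np.array([.6042,.06,.2162])+R.apply([0,.07,0])
print(proj("w2",P), "seen ~ (318.5,116)")
E
```

```text
('w2',) [0.5493 0.167  0.2366] 0.42 [0.6135 0.1824 0.    ]
('top',) [0.5483 0.1624 0.2428] 0.58 [0.6124 0.1782 0.    ]
('side',) [0.5475 0.166  0.237 ] 0.47 [0.6116 0.1815 0.    ]
('w2', 'top', 'side') [0.5489 0.1665 0.2366] 1.11 [0.613  0.1819 0.    ]
[317.74772545 121.87361615] seen ~ (318.5,116)
```

move_arm:
  moves:
    - [3,40,0,0]
    - [6,80,0,0]
    - [9,110,0,0]
    - [9,119,0,0]
    - [9,119,0,0]
    - [9,119,-25,0]
    - [9,119,-45,0]
    - [9,119,-60,0]
    - [9,119,-70,0]
    - [9,119,-80,0]
    - [9,119,-90,0]
    - [9,119,-90,0]

```text
clock: 6.58
position: [0.6131, 0.1775, 0.1816]
tool_rot: [-3.141, 0.0, 1.807]
force: [-0.5, 0.2, -3.1]
grip_width: 0.0095
finger_force: 42.6
```

move_arm:
  moves:
    - [0,1,-8,0]
    - [0,1,-15,0]
    - [0,1,-20,0]
    - [0,1,-24,0]
    - [0,1,-27,0]
    - [0,1,-29,0]
    - [0,1,-30,0]
    - [0,1,-30,0]

```text
clock: 7.58
position: [0.6137, 0.1787, 0.153]
tool_rot: [3.141, 0.0, 1.807]
force: [-0.7, -1.8, 4.5]
grip_width: 0.009
finger_force: 43.7
```

Contact came at the expected height (z 0.153). Release and lift.

move_arm:
  moves:
    - [0,0,-1,0]
    - [0,0,-1,0]
    - [0,0,-1,0]
    - [0,0,-1,0]
  gripper: 0.35

```text
clock: 8.07
position: [0.6134, 0.1787, 0.1513]
tool_rot: [3.142, -0.0, 1.807]
force: [0.4, -0.6, 0.4]
grip_width: 0.0296
finger_force: 0.0
```

move_arm:
  moves:
    - [0,0,20,0]
    - [0,0,50,0]
    - [0,-20,90,0]
    - [0,-60,110,0]
    - [0,-100,120,0]
    - [0,-119,120,0]
    - [0,-119,120,0]

```text
clock: 8.95
position: [0.6134, 0.0586, 0.2719]
tool_rot: [3.141, 0.0, 1.805]
force: [-0.1, 1.4, 0.2]
grip_width: 0.0302
finger_force: 0.0
```

```bash
python3 - <<'E'
from h import *
s,im,c=wrist("w3"); print(s["clock"],s["position"],s["tool_rot"],s["grip_width"],s["force"])
sd=grab_frame("side"); cv2.imwrite("pics/s3.png",sd)
a=cv2.resize(im[0:130,190:390],None,fx=3,fy=3,interpolation=cv2.INTER_CUBIC); b=cv2.resize(sd[200:330,240:380],None,fx=1.5*2/2*1.4,fy=3*0.7,interpolation=cv2.INTER_CUBIC)
b=cv2.copyMakeBorder(b,0,a.shape[0]-b.shape[0],0,max(0,800-600-b.shape[1]),0)[:, :200]
cv2.imwrite("pics/c4.png",np.hstack([a,b]))
E
```

```text
8.95 [0.61342539 0.05858636 0.27188012] [3.14120345e+00 2.79871219e-04 1.80495180e+00] 0.030189388203308288 [-0.10632738  1.39991702  0.1919024 ]
```

View pics/c4.png

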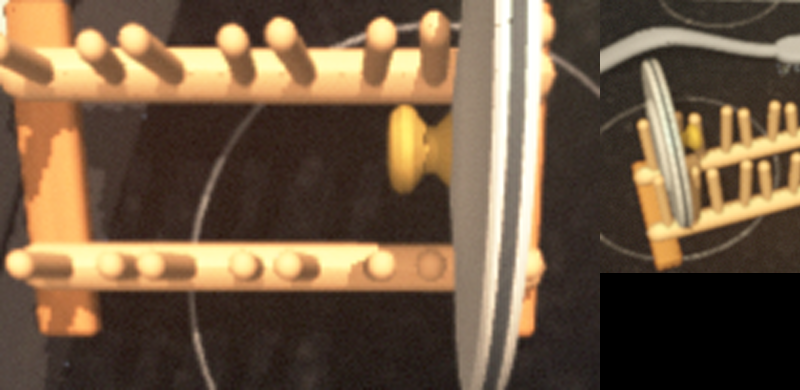

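The 140 lid sits between the rear dowel pair with its knob to the front, leaning slightly back. Next is lid 124.

move_arm:
  moves:
    - [-20,-45,0,-0.08]
    - [-45,-100,0,-0.18]
    - [-70,-155,0,-0.28]
    - [-90,-200,0,-0.366]
    - [-97,-216,0,-0.366]
    - [-97,-216,-40,-0.366]
    - [-97,-216,-80,-0.366]
    - [-97,-216,-110,-0.366]
    - [-97,-216,-130,-0.366]
    - [-97,-216,-142,-0.366]
    - [-97,-216,-142,-0.366]
    - [-97,-216,-142,-0.366]
  gripper: 0.42

```text
clock: 10.55
position: [0.5169, -0.156, 0.13]
tool_rot: [3.141, -0.0, 1.441]
force: [0.2, -0.8, 0.7]
grip_width: 0.0358
finger_force: 0.0
```

move_arm:
  moves:
    - [0,0,0,0]
    - [0,0,0,0]
    - [0,0,0,0]
    - [0,0,0,0]
    - [0,0,0,0]
    - [0,0,0,0]
  gripper: 0
  newtons: 40

```text
clock: 11.3
position: [0.5167, -0.1564, 0.1299]
tool_rot: [3.141, 0.0, 1.441]
force: [-1.1, 0.5, 7.8]
grip_width: 0.0095
finger_force: 41.9
```

move_arm:
  moves:
    - [0,0,20,0]
    - [0,0,50,0]
    - [0,0,90,0]
    - [0,0,125,0]
    - [5,30,140,0.02]
    - [13,80,140,0.1]
    - [22,135,140,0.18]
    - [31,190,140,0.27]
    - [40,245,140,0.34]
    - [50,295,140,0.366]
    - [54,325,140,0.366]
    - [54,325,140,0.366]

```text
clock: 12.8
position: [0.5698, 0.1713, 0.269]
tool_rot: [-3.141, -0.001, 1.81]
force: [-0.5, -1.0, -2.9]
grip_width: 0.0092
finger_force: 40.5
```

```bash
python3 - <<'E'
from h import *
s,im,c=wrist("w4"); print(s["clock"],s["position"],s["tool_rot"],s["grip_width"],s["finger_force"])
cv2.imwrite("pics/w4v.png",cv2.resize(im[:,120:520],None,fx=1.5,fy=1.5))
E
```

```text
12.8 [0.56979732 0.1713061  0.26900147] [-3.14106859e+00 -1.18983898e-03  1.81032306e+00] 0.009229846348233862 40.49286246299744
```

View pics/w4v.png

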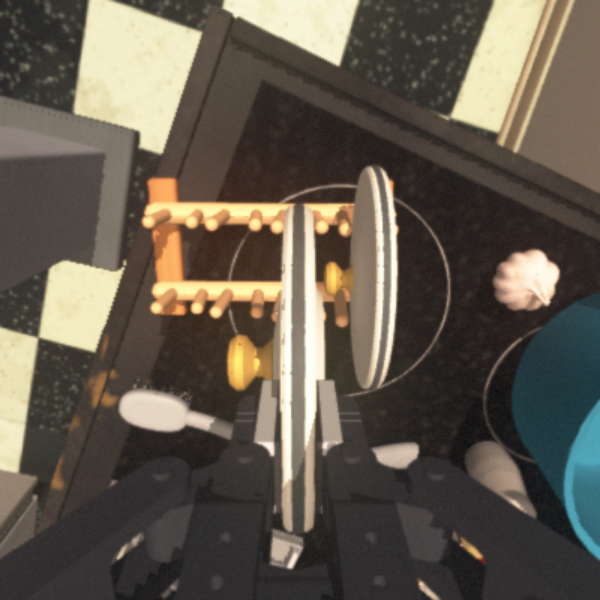

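The held 124 lid is over slot 3, and the 140 stands clear at the right. Descend.

move_arm:
  moves:
    - [0,-1,-30,0]
    - [0,-1,-60,0]
    - [0,-1,-80,0]
    - [0,-1,-90,0]
    - [0,-1,-100,0]
    - [0,-1,-110,0]
    - [0,-1,-118,0]
    - [0,-1,-125,0]
    - [0,-1,-130,0]
    - [0,-1,-134,0]
    - [0,-1,-134,0]
    - [0,-1,-134,0]

```text
clock: 14.35
position: [0.571, 0.1684, 0.1364]
tool_rot: [3.14, -0.0, 1.807]
force: [-2.8, 1.4, 12.3]
grip_width: 0.009
finger_force: 42.7
```

move_arm:
  moves:
    - [0,0,0,0]
    - [0,0,0,0]
    - [0,0,0,0]
    - [0,0,0,0]
  gripper: 0.3

```text
clock: 14.85
position: [0.5704, 0.1676, 0.1352]
tool_rot: [-3.142, 0.0, 1.807]
force: [-0.7, 0.7, 0.7]
grip_width: 0.0256
finger_force: 0.0
```

move_arm:
  moves:
    - [0,0,20,0]
    - [0,0,50,0]
    - [0,-20,90,0]
    - [0,-60,120,0]
    - [0,-100,135,0]
    - [0,-110,135,0]
    - [0,-110,135,0]

```text
clock: 15.72
position: [0.5704, 0.0575, 0.271]
tool_rot: [3.141, 0.0, 1.806]
force: [0.0, 0.6, -0.2]
grip_width: 0.0255
finger_force: 0.0
```

```bash
python3 - <<'E'
from h import *
s,im,c=wrist("w5"); print(s["clock"],s["position"],s["tool_rot"],s["grip_width"],s["force"])
sd=grab_frame("side"); cv2.imwrite("pics/s5.png",sd)
a=cv2.resize(im[0:150,190:390],None,fx=2.2,fy=2.2,interpolation=cv2.INTER_CUBIC); b=cv2.resize(sd[210:330,240:380],None,fx=2.5,fy=2.75,interpolation=cv2.INTER_CUBIC)
cv2.imwrite("pics/c5.png",np.hstack([a,b]))
E
```

```text
15.725 [0.57035536 0.05749459 0.27096868] [3.14098910e+00 1.93534645e-05 1.80593302e+00] 0.025470571503093946 [ 0.00111895  0.59336907 -0.18478934]
```

View pics/c5.png

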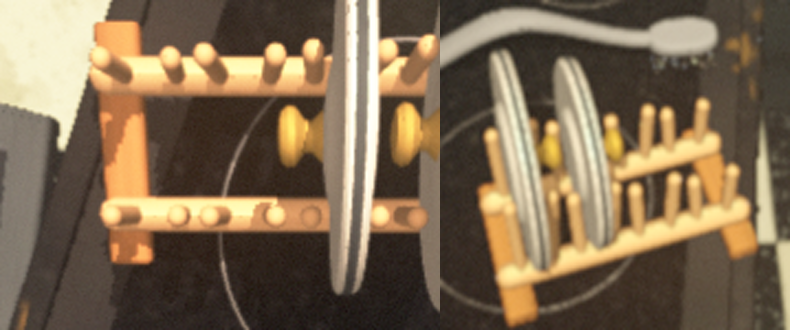

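Lid 124 is seated in slot 3, parallel to the 140. Next is lid 108.

move_arm:
  moves:
    - [-20,-45,0,-0.08]
    - [-45,-100,0,-0.18]
    - [-70,-155,0,-0.28]
    - [-90,-200,0,-0.366]
    - [-97,-210,0,-0.366]
    - [-97,-210,-45,-0.366]
    - [-97,-210,-90,-0.366]
    - [-97,-210,-125,-0.366]
    - [-97,-210,-147,-0.366]
    - [-97,-210,-159,-0.366]
    - [-97,-210,-159,-0.366]
    - [-97,-210,-159,-0.366]
  gripper: 0.42

```text
clock: 17.32
position: [0.4739, -0.152, 0.1121]
tool_rot: [3.141, 0.0, 1.441]
force: [-0.9, 0.1, -0.2]
grip_width: 0.0357
finger_force: 0.0
```

move_arm:
  moves:
    - [0,0,0,0]
    - [0,0,0,0]
    - [0,0,0,0]
    - [0,0,0,0]
    - [0,0,0,0]
    - [0,0,0,0]
  gripper: 0
  newtons: 40

```text
clock: 18.08
position: [0.4738, -0.1524, 0.1119]
tool_rot: [3.141, 0.0, 1.441]
force: [0.3, -0.2, 7.1]
grip_width: 0.0092
finger_force: 42.5
```

move_arm:
  moves:
    - [0,0,20,0]
    - [0,0,50,0]
    - [0,0,90,0]
    - [0,0,130,0]
    - [5,30,155,0.02]
    - [13,80,155,0.1]
    - [22,130,155,0.18]
    - [31,180,155,0.27]
    - [40,235,155,0.34]
    - [49,285,155,0.366]
    - [54,310,155,0.366]
    - [54,310,155,0.366]

```text
clock: 19.58
position: [0.527, 0.1597, 0.2661]
tool_rot: [-3.141, -0.001, 1.81]
force: [-0.5, -0.3, -2.0]
grip_width: 0.0093
finger_force: 41.2
```

move_arm:
  moves:
    - [0,0,-30,0]
    - [0,0,-70,0]
    - [0,0,-95,0]
    - [0,0,-105,0]
    - [0,0,-115,0]
    - [0,0,-125,0]
    - [0,0,-133,0]
    - [0,0,-140,0]
    - [0,0,-145,0]
    - [0,0,-149,0]
    - [0,0,-149,0]
    - [0,0,-149,0]

```text
clock: 21.08
position: [0.5277, 0.1586, 0.1176]
tool_rot: [3.14, -0.001, 1.807]
force: [-0.6, 5.5, 3.1]
grip_width: 0.0092
finger_force: 42.0
```

move_arm:
  moves:
    - [0,0,-1,0]
    - [0,0,-1,0]
    - [0,0,-1,0]
    - [0,0,-1,0]
  gripper: 0.3

```text
clock: 21.58
position: [0.5274, 0.1575, 0.1162]
tool_rot: [-3.141, 0.0, 1.807]
force: [-0.3, -0.3, -0.9]
grip_width: 0.0257
finger_force: 0.0
```

move_arm:
  moves:
    - [0,0,20,0]
    - [0,0,50,0]
    - [0,-20,90,0]
    - [0,-60,130,0]
    - [0,-90,153,0]
    - [0,-100,153,0]
    - [0,-100,153,0]

```text
clock: 22.45
position: [0.5271, 0.0574, 0.2687]
tool_rot: [-3.141, -0.0, 1.806]
force: [-0.0, 0.4, -0.6]
grip_width: 0.0256
finger_force: 0.0
```

```bash
python3 - <<'E'
from h import *
s,im,c=wrist("w6"); print(s["clock"],s["position"],s["tool_rot"],s["grip_width"],s["force"])
sd=grab_frame("side"); cv2.imwrite("pics/s6.png",sd)
a=cv2.resize(im[0:150,190:390],None,fx=2.2,fy=2.2,interpolation=cv2.INTER_CUBIC); b=cv2.resize(sd[130:330,240:380],None,fx=2.4,fy=1.65,interpolation=cv2.INTER_CUBIC)
cv2.imwrite("pics/c6.png",np.hstack([a,b]))
E
```

```text
22.45 [0.52712439 0.05742557 0.2686671 ] [-3.14088940e+00 -4.17713725e-05  1.80593261e+00] 0.025635582586995716 [-0.04612503  0.41066847 -0.60956031]
```

View pics/c6.png

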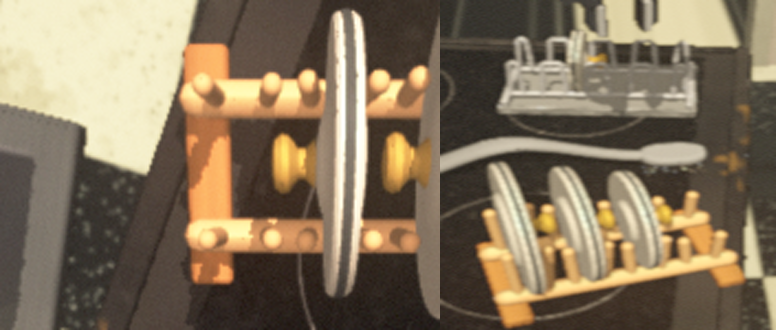

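Lids 140, 124 and 108 are seated in order, leaving the 92 in the drainer. I'll grip it shallower, to clear the 108's knob in the stand.

move_arm:
  moves:
    - [7,-45,0,-0.08]
    - [15,-100,0,-0.18]
    - [23,-155,0,-0.28]
    - [30,-205,0,-0.366]
    - [33,-220,0,-0.366]
    - [33,-220,-45,-0.366]
    - [33,-220,-95,-0.366]
    - [33,-220,-135,-0.366]
    - [33,-220,-157,-0.366]
    - [33,-220,-169,-0.366]
    - [33,-220,-169,-0.366]
    - [33,-220,-169,-0.366]
  gripper: 0.42

```text
clock: 24.05
position: [0.5609, -0.162, 0.1012]
tool_rot: [3.14, -0.0, 1.441]
force: [0.6, -0.2, -0.3]
grip_width: 0.0358
finger_force: 0.0
```

move_arm:
  moves:
    - [0,0,0,0]
    - [0,0,0,0]
    - [0,0,0,0]
    - [0,0,0,0]
    - [0,0,0,0]
    - [0,0,0,0]
  gripper: 0
  newtons: 40

```text
clock: 24.8
position: [0.5609, -0.1625, 0.1009]
tool_rot: [3.14, 0.0, 1.441]
force: [1.0, -0.0, 8.0]
grip_width: 0.009
finger_force: 41.9
```

move_arm:
  moves:
    - [0,0,20,0]
    - [0,0,50,0]
    - [0,0,95,0]
    - [-5,10,135,0]
    - [-20,40,165,0.02]
    - [-35,85,165,0.1]
    - [-50,135,165,0.18]
    - [-62,185,165,0.27]
    - [-72,240,165,0.34]
    - [-76,288,165,0.366]
    - [-76,310,165,0.366]
    - [-76,310,165,0.366]

```text
clock: 26.3
position: [0.4839, 0.1492, 0.2653]
tool_rot: [-3.141, -0.0, 1.81]
force: [0.3, -0.7, -2.4]
grip_width: 0.0088
finger_force: 40.7
```

move_arm:
  moves:
    - [0,0,-30,0]
    - [0,0,-70,0]
    - [0,0,-95,0]
    - [0,0,-110,0]
    - [0,0,-122,0]
    - [0,0,-134,0]
    - [0,0,-143,0]
    - [0,0,-150,0]
    - [0,0,-155,0]
    - [0,0,-159,0]
    - [0,0,-159,0]
    - [0,0,-159,0]

```text
clock: 27.8
position: [0.4852, 0.1489, 0.1075]
tool_rot: [3.139, -0.001, 1.807]
force: [-3.0, 3.2, 19.0]
grip_width: 0.0089
finger_force: 44.0
```

Contact came at 0.1075 against 0.1065 expected, so it is seated. Release and retreat.

move_arm:
  moves:
    - [0,0,1,0]
    - [0,0,1,0]
    - [0,0,1,0]
    - [0,0,1,0]
  gripper: 0.27

```text
clock: 28.3
position: [0.4844, 0.1476, 0.1072]
tool_rot: [-3.141, 0.0, 1.807]
force: [0.4, 0.1, -0.4]
grip_width: 0.0233
finger_force: 0.0
```

move_arm:
  moves:
    - [0,0,20,0]
    - [0,0,50,0]
    - [0,-20,90,0]
    - [0,-60,130,0]
    - [0,-100,170,0]
    - [20,-110,180,0]
    - [50,-110,180,0]
    - [50,-110,180,0]

```text
clock: 29.3
position: [0.5355, 0.0375, 0.2869]
tool_rot: [3.142, -0.001, 1.806]
force: [-1.1, 0.8, 0.1]
grip_width: 0.0231
finger_force: 0.0
```

```bash
python3 - <<'E'
from h import *
s,im,c=wrist("w7"); print(s["clock"],s["position"],s["grip_width"],s["force"])
sd=grab_frame("side"); cv2.imwrite("pics/s7.png",sd)
a=cv2.resize(im[0:220,120:440],None,fx=1.35,fy=1.35,interpolation=cv2.INTER_CUBIC); b=cv2.resize(sd[200:335,240:380],(360,a.shape[0]),interpolation=cv2.INTER_CUBIC)
cv2.imwrite("pics/c7.png",np.hstack([a,b]))
E
```

```text
29.3 [0.53547404 0.03745314 0.28694849] 0.023077620396440738 [-1.09869544  0.82349962  0.08085665]
```

View pics/c7.png

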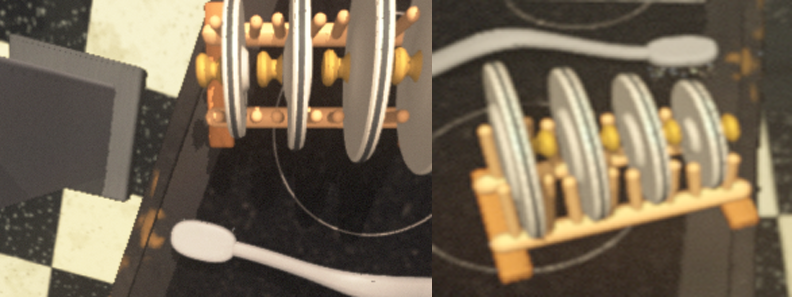

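All four lids are in their slots in size order with knobs to the front, and the brush is undisturbed. Handing in.

```bash
python3 -c "
from workcell import bot; print(bot.job_done())"
```

```text
the job is handed in; nothing more can be done
None
```

I moved all four lids into the stand in size order, 92, 108, 124 and 140 mm from front to back, seated with knobs to the front; the brush looked unmoved and I handed the job in at about 29 s, but no verdict came back.

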